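# Level the pulley balancing stand with a wedge and lock its clamp screw

### The job

The small balancing stand on the bench is not level: push the tapered wooden wedge, thin end first, under the low front corner of its deck (the open corner in front of the clamp) until the bubble of the spirit level on the deck sits between its two lines. Leave the wedge there and then screw the knurled clamp screw clockwise, regripping as often as needed, until it is fully home. Leave the spray can beside the stand and the capped jar in front of it standing where they are.

Things in the scene. Friction and masses are not known exactly. Their poses are not given: they have to be found in the camera images.
- stand: Grey cast balancing stand, fixed to the bench, 180 x 220 mm. Origin under its centre, z up, 0 to 6 mm below the bench top (z = 0), as its feet vary. -x: the open front, where the wedge goes in along +x; hinge rail on the +y side (34 mm high, 30 mm wide, centred on y = +88 mm); clamp on the -y side (post 60 x 32 mm, 86 mm high, centred on x = 20, y = -114 mm).
- slot (a point): Point below the deck's front edge on the line of the wedge (stand frame x = -80, y = -60 mm, z = 0); axes as the stand's: the wedge goes in along +x through here. The way in is open for 30 mm either side of this line, and the bench under the deck is clear for 140 mm along it.
- deck_corner (a point): Underside of the aluminium deck at its front edge over the slot (axes as the deck's). Deck 160 (x) x 165 (y) x 8 mm, hinged along x at stand y = +85 mm; level, its underside is 23 mm above the stand's origin. At the start this point hangs 9.4 mm lower, 7 to 14 mm above the bench. It lifts up to 6 mm past level, falls back by its weight and presses on the wedge with about 6 N.
- pulley (a point): Centre of a dark grooved pulley (74 mm diameter, axis along the stand's x) on a steel shaft 96 mm long, on two supports on the deck: about x = -32, y = +40, z = 78 mm in the stand's frame. An obstacle, part of the deck.
- level_mid (a point): Centre of the vial (yellow-green, two black lines 17 mm apart) of a spirit level, an aluminium bar 22 x 130 x 16 mm fixed on the deck along y; axes as the deck's, y along the vial towards the hinge.
- bubble_mid (a point): Middle of the white bubble, 12 mm long. It runs along y of level_mid, 0.215 mm for each mrad of tilt, towards the high side: at the start about +14 mm (towards the hinge), 0 when the deck is level, negative when the wedge is in too far. Between the lines means within 2.5 mm of level_mid.
- wedge: The loose tapered wooden wedge, 150 mm long, 28 mm wide, 0.09 kg, lying flat. Origin: centre of its underside; its thin end (toe, 3 mm thick) is at +x, its thick end (heel, 33 mm high, upright end face) at -x; the top slopes evenly, 1 in 5; the sides are flat and parallel. About 65 to 105 mm of it must go under the deck.
- wedge_toe (a point): Middle of the lower edge of the wedge's thin end (75 mm along +x of the wedge).
- batten: A plain wooden batten of the same wood, length and width as the wedge but flat, 18 mm high everywhere; not needed. Origin: centre of its underside, x along it.
- clamp_screw (a joint): Turn of the clamp screw in rad; grows as it is screwed clockwise seen from above; 11.0 is fully home (a hard stop), at the start it is at 1.4 to 4.2, so 1.1 to 1.5 turns are needed. It sinks 5 mm a turn. It turns stiffly (0.05 N m) and stays where it is left.
- clamp_head (a point): Middle of the knurled steel head of the clamp screw: an upright cylinder of 34 mm diameter and 26 mm height (13 mm above and below this point), free all round. It is 107 mm above the stand's origin when home, 5 to 8 mm higher at the start. The clamp arm below it (44 mm wide) has its top 21 mm below this point when home. z up; x, y turn with the screw.
- jar: Capped jar, 68 mm diameter, 90 mm tall, standing in front of the stand, about 110 mm to the +y side of the line of the wedge. Origin: centre of its underside.
- can: White spray can, 52 mm diameter, 150 mm tall, standing at the clamp's side of the stand about 120 mm from the clamp screw. Origin: centre of its underside.

How it is judged:
By the outcome, as a careful person would: the job done as asked, in the order asked, and still so for the second after the job is handed in, with the robot touching nothing.
It also fails if it takes over 72 s, if anything falls off the work surface, if the arm or the gripper's body presses on something with over 40 N, if the wrist force passes 120 N, or if a joint passes its speed limit or range.

### The arm

A 6-joint arm with a two-finger parallel gripper is mounted at the origin on the work surface. World frame = base frame: x ahead of the robot, y to its left, z up, the work surface at z = 0. Lengths are in m, angles in rad, forces in N, time in s.
With the tool pointing down it reaches from about 0.35 to 0.975 m from the base axis. Payload 4.9 kg.
Tool frame: the origin (TCP) lies between the finger pads; the fingertips stand 22 mm ahead of it and the grasp point (between the pads) lies 3 mm ahead of it; z points along the fingers, y is the line along which they close (so a half turn about z gives the same grasp; the last joint's range is limited). The gripper opens to 85 mm and grips with 20 to 120 N. Pads are 22 mm wide; open, the fingers measure 114 mm over their backs; the gripper's body (76 mm by 85 mm) begins 54 mm behind the grasp point. The pads swing forward as they close: fully open they stand 13 mm farther back than shut.
Start: joints at [-1.281, 0.053, 1.613, -0, 1.476, -0.119], TCP at [0.248, -0.573, 0.253] pointing down, gripper open.
Joint ranges: [-3.01, 3.01], [-1.01, 2.22], [0.06, 2.58], [-1.02, 4.17], [0.09, 2.62], [-3.14, 3.14]. Speed limits (rad/s): [2.57, 2.57, 3.14, 3.14, 3.14, 3.14].

### API

Orientations are given as a unit quaternion [w, x, y, z].
In Python, from plant import state, grab_frame, get_calibration, job_done, recognise, regions_of gives the robot as it stands.
- The arm moves only by the tool apply_moves, never from a script. Its argument "targets" is a list of rows, each an object with "translation": the shift along the tool's x, y, z normalised to -1 to 1, where 1 is 100 mm, a list of three; "twist": the turn about the tool's z normalised to -1 to 1, where 1 is 0.1 rad; "hand": the opening, from 0 (shut) to 1 (fully open). A call has 1 to 8 rows; each row shifts and turns the commanded pose from where the row before left it, along the tool's axes as they then stand; what a row does not reach is not made up. A row lasts 1/10 s, in which the tool goes at most 50 mm and 8.59 degrees, less where a joint would pass 70% of its speed; a pose out of reach is approached as far as the arm can. A call with a number of a shift or a turn outside -1 to 1 is refused whole. A call with a gripper value outside its range is refused whole. The fingers move at their own pace and stop on an object; the grip force is fixed at half the most. Time passes only in rows, so rows that do not move let the fingers close. It gives the time, the measured TCP pose, the force, the opening and the grip force at its end, in the units of the state.
- state(): the state, without advancing time (a new reading comes with each control period).
- grab_frame(name): name is "side" or "top" or "wrist"; returns the picture (400x640x3 uint8, red, green, blue); there is no depth.
- get_calibration(name): a dict with "camera_matrix" (3x3 intrinsics, pixels), "D" ([k1, k2, p1, p2, k3] as OpenCV has them; the pictures are not rectified), "pose" (4x4, takes a point from camera to world coordinates). Camera axes: x right, y up, looking along -z (the intrinsics and any distortion apply to the point x, -y, -z); pixel columns grow to the right and rows downward; lengths in m; the calibration is good to about 2 mm. A picture is of the moment at which its call begins: read the wrist's pose just before it. get_calibration takes no time and is no camera call; for the wrist camera it gives the pose at the moment of the call.
- job_done(): hands the job in; it is judged then, once.
Trained networks look in the newest picture that a camera, given by its name, has taken for a name from the list of things; names that differ only in an ending like _2 or _b are one class to them, and where a whole thing is asked for, a point or a joint stands for the part that bears it (a point fixed in the world has none). Each returns a list of dicts, best first, with "score" (0 to 1); they miss things now and then, are a little off and sometimes report something else, mostly with a low value. They report only what shows in the picture. A call takes as long as a camera call.
- recognise(camera, query): "point" ([x, y, z] in m, in world coordinates, good to about 4 mm: the middle of the surface that is visible of it).
- regions_of(camera, query): "pixels" (400x640 bool, what is visible of it).
The state is a dict: "time": time; "joint_pos": joint angles; "joint_vel": joint speeds; "joint_efforts": joint torques, N m; "tool_pos": TCP position; "tool_rot": TCP orientation; "contact_force": force on the tool from outside, world axes, zero at the start; "ft_torque": the same for the moment, N m; "gripper_width": opening from 0.0 (shut) to 1.0 (fully open); "grasp_force": force on a finger pad.
Only numpy, scipy, OpenCV 4.12 (cv2) and the standard library are available. Lean on these libraries where they do the work, as an engineer would, in place of code of your own. Each camera call takes 0.05 s, during which the arm holds its last target. There are 200 camera calls.

## Working session

There is one attempt and no reset: what is moved stays moved. The work goes in short steps, Python scripts to look and compute and a tool call to move; the robot and the scene stay as the last step left them, time stands still between calls to the robot, and variables do not carry over. Pictures are saved under pics/ and viewed, at most 10 in all, crops included, and the job is handed in when it is done.

Besides the shell and the picture viewer there is one more tool, called after ">>>" in YAML: its name, and indented under it one key for each argument. apply_moves: Moves the arm, as the interface text tells. Its arguments: {"type":"object","properties":{"targets":{"type":"array"}},"required":["targets"]}

```bash
ls; mkdir -p pics; python3 - <<'E'
from plant import *
import cv2,numpy as np
s=state();print(s)
ims=[]
for c in("side","top"):
    im=grab_frame(c);cv2.imwrite(f"pics/{c}0.png",im[:,:,::-1])
    for q in("wedge","wedge_toe","batten","slot","deck_corner","level_mid","bubble_mid","clamp_head","jar","can","pulley"):
        try:r=recognise(c,q)
        except Exception as e:print(q,e);continue
        print(c,q,[(np.round(d["point"],4).tolist(),round(d["score"],2)) for d in r[:2]])
print(state()["time"])
E
```

```text
pics
{'time': 0.0, 'joint_pos': array([-1.28099937e+00,  5.33697286e-02,  1.61429082e+00,  2.88768051e-05,
        1.47598139e+00, -1.19036769e-01]), 'joint_vel': array([-0.00083234,  0.00054265, -0.0012226 , -0.00093745, -0.00027563,
        0.00070604]), 'joint_efforts': array([-1.39330554e-03, -3.93690240e+01, -3.70173025e+01, -1.85120784e-04,
        7.13565300e-03,  4.01274235e-06]), 'tool_pos': array([ 0.24828397, -0.57294562,  0.25205688]), 'tool_rot': array([-1.02213594e-03,  9.79179292e-01,  2.02994740e-01, -7.30580553e-05]), 'contact_force': array([ 0.35792953,  0.00240404, -0.64237148]), 'ft_torque': array([-0.04099649, -0.02470395, -0.00845476]), 'grasp_force': 0.0, 'gripper_width': 0.9984953514688967}
side wedge [([0.5978, -0.2998, 0.0166], 0.68)]
side wedge_toe [([0.5981, -0.2997, 0.0171], 0.81)]
side batten [([0.4631, -0.296, 0.0188], 0.64)]
side slot [([0.5909, 0.1911, 0.0225], 0.69)]
side deck_corner [([0.5863, 0.1574, 0.0265], 0.64), ([0.5905, 0.1907, 0.0236], 0.35)]
side level_mid [([0.5853, 0.1595, 0.0283], 0.67)]
side bubble_mid []
side clamp_head [([0.653, 0.197
[... 172 characters left out ...]
.0225], 0.87), ([0.4602, -0.2948, 0.0167], 0.26)]
top wedge []
top wedge_toe [([0.5963, -0.3019, 0.0155], 0.77), ([0.5887, 0.15, 0.0204], 0.5)]
top batten [([0.459, -0.3024, 0.0158], 0.75), ([0.6558, 0.1909, 0.1244], 0.56)]
top slot [([0.5917, 0.152, 0.0188], 0.73), ([0.589, 0.1683, 0.0215], 0.7)]
top deck_corner [([0.5914, 0.1529, 0.0198], 0.85), ([0.4599, -0.3017, 0.0178], 0.49)]
top level_mid [([0.589, 0.1537, 0.0178], 0.88)]
top bubble_mid [([0.656, 0.1895, 0.1214], 0.57)]
top clamp_head [([0.6536, 0.1916, 0.1232], 0.59), ([0.4595, -0.3013, 0.0179], 0.55)]
top jar [([0.5767, -0.0601, 0.0885], 0.71)]
top can [([0.7447, 0.2282, 0.1127], 0.9)]
top pulley [([0.5901, 0.154, 0.0198], 0.8)]
1.2
```

View pics/top0.png

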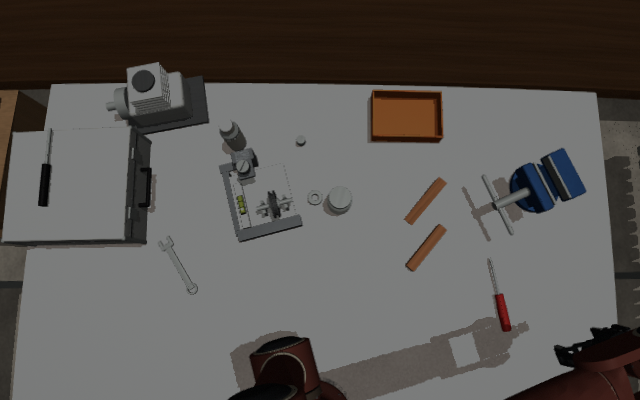

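View pics/side0.png

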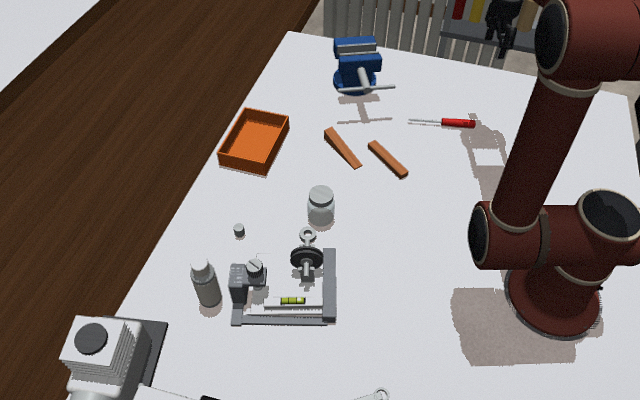

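The top view shows the stand at (262,195) with its front facing right (world -y) and the clamp at (243,168). The jar is at (340,199), the can at (231,135), and the wedge and batten at (426,200) and (426,248). I'll zoom in for precise pixels.

```bash
cat > h.py <<'E'
from plant import *
import cv2,numpy as np
def ray(c,px,cal=None):
    k=cal or get_calibration(c);P=np.array(k["pose"])
    u=cv2.undistortPoints(np.array(px,float).reshape(-1,1,2),np.array(k["camera_matrix"],float),np.array(k["D"],float)).reshape(-1,2)
    d=np.c_[u[:,0],-u[:,1],-np.ones(len(u))]@P[:3,:3].T
    return P[:3,3],d
def atz(c,px,z,cal=None):
    o,d=ray(c,px,cal);z=np.broadcast_to(z,len(d))
    return o+d*((z-o[2])/d[:,2])[:,None]
def proj(c,pts,cal=None):
    k=cal or get_calibration(c);P=np.array(k["pose"])
    q=(np.array(pts,float)-P[:3,3])@P[:3,:3]
    q=q*[1,-1,-1]
    return cv2.projectPoints(q,np.zeros(3),np.zeros(3),np.array(k["camera_matrix"],float),np.array(k["D"],float))[0].reshape(-1,2)
E
python3 - <<'E'
from h import *
t=cv2.imread("pics/top0.png");s=cv2.imread("pics/side0.png")
def crop(im,x,y,w,h,f):return cv2.resize(im[y:y+h,x:x+w],None,fx=f,fy=f,interpolation=cv2.INTER_CUBIC)
a=crop(t,210,110,100,150,4); b=crop(s,220,220,130,110,3)  # 400x600, 390x330
c=crop(s,315,120,100,65,3.9) # 390x253
out=np.zeros((600,800,3),np.uint8);out[:600,:400]=a;out[:330,405:795]=b;h=min(c.shape[0],265);out[335:335+h,405:405+c.shape[1]]=c[:h]
cv2.imwrite("pics/crop1.png",out)
# camera positions
for n in("top","side"):print(n,get_calibration(n)["pose"][:3,3] if hasattr(get_calibration(n)["pose"],'shape') else get_calibration(n)["pose"])
for q in("wedge","batten"):
  for cam in("side","top"):
    grab_frame(cam)
    for r in regions_of(cam,q)[:2]:
        m=r["pixels"];ys,xs=np.nonzero(m)
        if len(xs):
            box=cv2.boxPoints(cv2.minAreaRect(np.c_[xs,ys].astype(np.float32)))
            print(q,cam,round(r["score"],2),len(xs),box.round(1).tolist(),atz(cam,box,0.01)[:,:2].round(3).tolist())
E
```

```text
top [ 0.37873327 -0.03295983  1.15910663]
side [0.36340136 0.70177593 1.03575934]
wedge side 0.95 524 [[320.79998779296875, 133.39999389648438], [330.29998779296875, 125.69999694824219], [361.5, 164.10000610351562], [352.1000061035156, 171.8000030517578]] [[0.668, -0.344], [0.651, -0.384], [0.525, -0.26], [0.543, -0.224]]
wedge top 0.55 572 [[403.1000061035156, 218.39999389648438], [438.5, 176.0], [446.70001220703125, 182.8000030517578], [411.29998779296875, 225.1999969482422]] [[0.543, -0.241], [0.667, -0.344], [0.648, -0.367], [0.524, -0.264]]
batten side 0.69 575 [[365.5, 145.5], [374.0, 137.0], [409.5, 172.5], [401.0, 181.0]] [[0.532, -0.334], [0.516, -0.376], [0.392, -0.269], [0.409, -0.231]]
batten top 0.82 557 [[404.1000061035156, 264.79998779296875], [439.1000061035156, 223.8000030517578], [447.29998779296875, 230.8000030517578], [412.20001220703125, 271.79998779296875]] [[0.415, -0.243], [0.53, -0.342], [0.51, -0.364], [0.396, -0.265]]
batten top 0.4 195 [[233.0, 166.0], [243.0, 156.0], [254.0, 167.0], [244.0, 177.0]] [[0.684, 0.244], [0.714, 0.217], [0.682, 0.183], [0.652, 0.21]]
```

View pics/crop1.png

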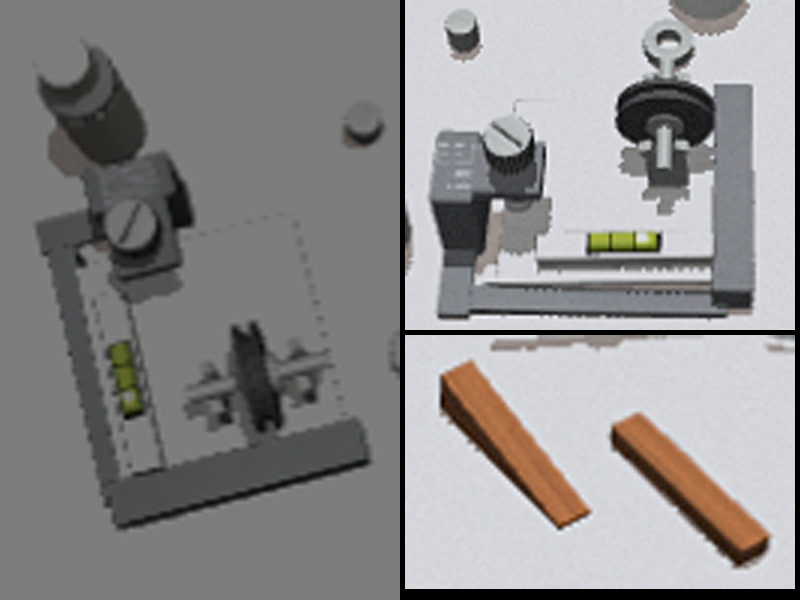

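```bash
cat > fit.py <<'E'
from h import *
from scipy.optimize import least_squares
T=lambda x,y:(210+x/4,110+y/4); S=lambda x,y:(220+(x-405)/3,220+y/3); W=lambda x,y:(315+(x-405)/3.9,120+(y-335)/3.9)
def tf(p,q):
    c,s=np.cos(p[2]),np.sin(p[2]);q=np.array(q,float)
    return np.c_[p[0]+c*q[:,0]-s*q[:,1],p[1]+s*q[:,0]+c*q[:,1],q[:,2]]
def fit(corr,p0):
    f=lambda p:np.concatenate([(proj(c,tf(p,[q]))-[px]).ravel() for c,px,q in corr])
    r=least_squares(f,p0,loss="soft_l1");print(r.x.round(4),r.fun.reshape(-1,2).round(1).tolist());return r.x
h=.031
st=[("top",T(116,518),(.09,.103,h)),("top",T(369,457),(-.09,.103,h)),("top",T(357,420),(-.09,.073,h)),
("side",S(752,85),(-.09,.103,h)),("side",S(752,293),(.09,.103,h)),("side",S(714,85),(-.09,.073,h)),
("top",T(297,213),(-.08,-.08,.019))]
p=fit(st,[.6,.17,1.35])
wd=[("side",W(443,378),(-.075,-.014,.033)),("side",W(473,361),(-.075,.014,.033)),("side",W(590,512),(.075,.014,.003)),("side",W(560,527),(.075,-.014,.0)),("side",W(441,408),(-.075,-.014,0))]
# try both side assignments
for sg in(1,-1):
    w=fit([(c,px,(q[0],sg*q[1],q[2])) for c,px,q in wd],[.597,-.302,2.44])
if __name__=="__main__":
    for n,q in dict(slot=(-.08,-.06,0),start=(-.30,-.06,0),pulley=(-.032,.04,.078),post=(.02,-.114,.08)).items():print(n,tf(p,[q]).round(4))
    o=[];A=[]
    for c,px in(("top",T(132,223)),("side",S(508,133))):
        a,d=ray(c,[px]);d=d[0]/np.linalg.norm(d[0]);M=np.eye(3)-np.outer(d,d);A.append(M);o.append(M@a)
    x=np.linalg.solve(sum(A),sum(o));print("headtop",x.round(4)); 
    R=np.array([x[:2]-p[:2]]);c,s=np.cos(p[2]),np.sin(p[2]);print("head in stand",R@np.array([[c,-s],[s,c]]))
    print("jar at z.09",atz("top",[(340,192)],.09))
E
python3 fit.py
```

```text
[0.5919 0.1538 1.8313] [[-1.6, 1.0], [-0.7, 0.8], [-0.2, -0.5], [0.0, -1.2], [-1.3, -1.2], [0.0, -1.6], [-0.5, 0.9]]
[ 0.5884 -0.2995  2.4562] [[-0.4, -0.8], [-0.0, -0.1], [0.5, 0.0], [-0.0, 1.0], [-0.0, -0.1]]
[ 0.5896 -0.2957  2.7493] [[0.4, -0.9], [-13.5, 8.6], [-1.7, 1.9], [11.8, -6.9], [0.7, -0.3]]
slot [[0.6705 0.092  0.    ]]
start [[ 0.7272 -0.1206  0.    ]]
pulley [[0.5615 0.1126 0.078 ]]
post [[0.6969 0.2025 0.08  ]]
headtop [0.6552 0.1914 0.1194]
head in stand [[ 0.02000691 -0.07081955]]
jar at z.09 [[ 0.59785638 -0.06170293  0.09      ]]
```

>>> apply_moves:
  targets:
    - {"translation": [0.4, -0.06, 0], "twist": 0, "hand": 1}
    - {"translation": [0.45, -0.06, 0], "twist": 0, "hand": 1}
    - {"translation": [0.45, -0.06, 0], "twist": 0, "hand": 1}
    - {"translation": [0.45, -0.06, 0], "twist": 0, "hand": 1}
    - {"translation": [0.45, -0.06, 0], "twist": 0, "hand": 1}
    - {"translation": [0.45, -0.06, 0], "twist": 0, "hand": 1}
    - {"translation": [0.45, -0.06, 0], "twist": 0, "hand": 1}
    - {"translation": [0.45, -0.06, 0], "twist": 0, "hand": 1}

```text
time: 2.4
tool_pos: [0.5566, -0.3871, 0.2534]
tool_rot: [0.0, 0.979, 0.203, 0.0]
contact_force: [-0.0, 0.2, 0.7]
gripper_width: 0.995
grasp_force: 0.0
```

>>> apply_moves:
  targets:
    - {"translation": [0.45, -0.06, 0], "twist": 0, "hand": 1}
    - {"translation": [0.45, -0.06, 0], "twist": 0, "hand": 1}
    - {"translation": [0, 0, 0], "twist": -1, "hand": 1}
    - {"translation": [0, 0, 0], "twist": -1, "hand": 1}
    - {"translation": [0, 0, 0], "twist": -1, "hand": 1}
    - {"translation": [0, 0, 0], "twist": -1, "hand": 1}
    - {"translation": [0, 0, 0], "twist": -1, "hand": 1}
    - {"translation": [0, 0, 0], "twist": -1, "hand": 1}

```text
time: 3.2
tool_pos: [0.6329, -0.3415, 0.2531]
tool_rot: [-0.0, 0.874, 0.485, -0.0]
contact_force: [-0.3, 0.1, 0.1]
gripper_width: 1.0
grasp_force: 0.0
```

>>> apply_moves:
  targets:
    - {"translation": [0, 0, 0], "twist": -1, "hand": 1}
    - {"translation": [0, 0, 0], "twist": -1, "hand": 1}
    - {"translation": [0, 0, 0], "twist": -1, "hand": 1}
    - {"translation": [0, 0, 0], "twist": -1, "hand": 1}
    - {"translation": [0, 0, 0], "twist": -1, "hand": 1}
    - {"translation": [0, 0, 0], "twist": -1, "hand": 1}
    - {"translation": [0, 0, 0], "twist": -1, "hand": 1}
    - {"translation": [0, 0, 0], "twist": -1, "hand": 1}

```text
time: 4.0
tool_pos: [0.6329, -0.3415, 0.2532]
tool_rot: [-0.0, 0.617, 0.787, 0.0]
contact_force: [0.5, -0.6, -0.4]
gripper_width: 1.004
grasp_force: 0.0
```

>>> apply_moves:
  targets:
    - {"translation": [0, 0, 0], "twist": -1, "hand": 1}
    - {"translation": [0, 0, 0], "twist": -1, "hand": 1}
    - {"translation": [0, 0, 0], "twist": -1, "hand": 1}
    - {"translation": [0, 0, 0], "twist": -1, "hand": 1}
    - {"translation": [0, 0, 0], "twist": -1, "hand": 1}
    - {"translation": [0, 0, 0], "twist": -1, "hand": 1}
    - {"translation": [0, 0, 0], "twist": -0.5, "hand": 1}
    - {"translation": [0, 0, 0], "twist": 0, "hand": 1}

```text
time: 4.8
tool_pos: [0.6329, -0.3415, 0.2532]
tool_rot: [-0.0, 0.335, 0.942, 0.0]
contact_force: [-0.1, -0.8, -0.8]
gripper_width: 1.002
grasp_force: 0.0
```

```bash
python3 - <<'E'
from h import *
s=state();print(s["time"],s["tool_pos"],s["tool_rot"],s["joint_pos"])
k=get_calibration("wrist");print(np.array(k["pose"]).round(3).tolist())
im=grab_frame("wrist");cv2.imwrite("pics/w1.png",im[:,:,::-1])
for q in("wedge","batten"):
  for r in regions_of("wrist",q)[:2]:
    ys,xs=np.nonzero(r["pixels"])
    if len(xs):
        box=cv2.boxPoints(cv2.minAreaRect(np.c_[xs,ys].astype(np.float32)));print(q,r["score"],len(xs),box.round(0).tolist(),atz("wrist",box,0.015,k)[:,:2].round(3).tolist())
E
```

```text
4.8 [ 0.63291728 -0.34153154  0.25319931] [-7.72728765e-05  3.34855084e-01  9.42269635e-01  2.72432493e-05] [-5.98195996e-01  2.69935825e-01  1.37108674e+00  1.34893285e-05
  1.50073341e+00 -1.48609040e+00]
[[0.631, -0.737, -0.244, 0.569], [0.776, 0.598, 0.199, -0.29], [-0.001, -0.315, 0.949, 0.374], [0.0, 0.0, 0.0, 1.0]]
wedge 0.6 3512 [[314.0, 47.0], [340.0, 47.0], [340.0, 186.0], [314.0, 186.0]] [[0.526, -0.266], [0.543, -0.245], [0.664, -0.339], [0.644, -0.363]]
batten 0.89 2763 [[231.0, 0.0], [262.0, -1.0], [266.0, 96.0], [235.0, 97.0]] [[0.438, -0.303], [0.458, -0.278], [0.531, -0.339], [0.51, -0.366]]
```

View pics/w1.png

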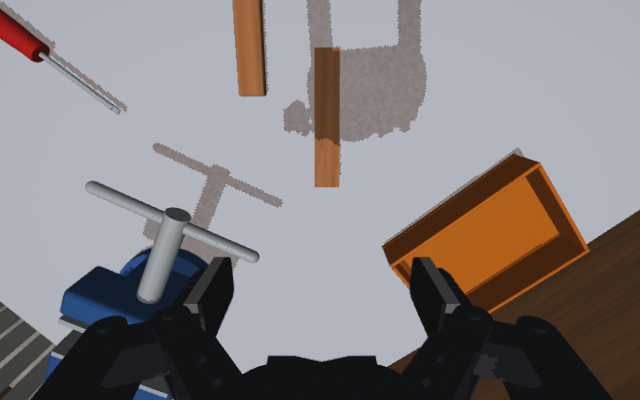

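```bash
python3 - <<'E'
from h import *
a=atz("wrist",[(315,187),(339.5,187),(315,47.5),(340,47.5)],[.033,.033,.003,.003]);print(a.round(4))
h=a[:2].mean(0);t=a[2:].mean(0);d=(t-h)[:2];print("len",np.linalg.norm(d),"yaw",np.arctan2(d[1],d[0]));d/=np.linalg.norm(d)
g=h[:2]+.016*d;print("grip",g)
s=state();ph=2*np.arctan2(s["tool_rot"][2],s["tool_rot"][1]);e=g-s["tool_pos"][:2];print("phi",ph,"tool d",e@[np.cos(ph),np.sin(ph)],e@[np.sin(ph),-np.cos(ph)])
E
```

```text
[[ 0.6419 -0.3596  0.033 ]
 [ 0.6595 -0.3379  0.033 ]
 [ 0.5258 -0.2648  0.003 ]
 [ 0.5431 -0.2436  0.003 ]]
len 0.1498660104420718 yaw 2.4586874972025763
grip [ 0.6382997  -0.33867465]
phi 2.457854596175177 tool d -0.0023667973212281573 0.005614273073029322
```

>>> apply_moves:
  targets:
    - {"translation": [-0.02, 0.06, 0.3], "twist": 0, "hand": 1}
    - {"translation": [0, 0, 0.45], "twist": 0, "hand": 1}
    - {"translation": [0, 0, 0.45], "twist": 0, "hand": 1}
    - {"translation": [0, 0, 0.45], "twist": 0, "hand": 1}
    - {"translation": [0, 0, 0.35], "twist": 0, "hand": 1}
    - {"translation": [0, 0, 0.16], "twist": 0, "hand": 1}
    - {"translation": [0, 0, 0.1], "twist": 0, "hand": 0.5}
    - {"translation": [0, 0, 0], "twist": 0, "hand": 0}

```text
time: 5.75
tool_pos: [0.6383, -0.3382, 0.027]
tool_rot: [-0.0, 0.335, 0.942, 0.0]
contact_force: [0.5, -0.3, 0.5]
gripper_width: 0.691
grasp_force: 0.0
```

>>> apply_moves:
  targets:
    - {"translation": [0, 0, 0], "twist": 0, "hand": 0}
    - {"translation": [0, 0, 0], "twist": 0, "hand": 0}
    - {"translation": [0, 0, 0], "twist": 0, "hand": 0}
    - {"translation": [0, 0, 0], "twist": 0, "hand": 0}
    - {"translation": [0, 0, 0], "twist": 0, "hand": 0}

```text
time: 6.25
tool_pos: [0.64, -0.3393, 0.0305]
tool_rot: [0.002, 0.335, 0.942, -0.001]
contact_force: [0.7, -0.4, 6.7]
gripper_width: 0.317
grasp_force: 60.7
```

>>> apply_moves:
  targets:
    - {"translation": [0, 0, -0.25], "twist": 0, "hand": 0}
    - {"translation": [0, 0, -0.3], "twist": 1, "hand": 0}
    - {"translation": [0, 0, 0], "twist": 1, "hand": 0}
    - {"translation": [0, 0, 0], "twist": 1, "hand": 0}
    - {"translation": [0, 0, 0], "twist": 1, "hand": 0}
    - {"translation": [0, 0, 0], "twist": 1, "hand": 0}
    - {"translation": [0, 0, 0], "twist": 1, "hand": 0}
    - {"translation": [0, 0, 0], "twist": 0.27, "hand": 0}

```text
time: 7.05
tool_pos: [0.638, -0.338, 0.0822]
tool_rot: [-0.0, 0.61, 0.793, -0.0]
contact_force: [0.2, -0.1, -0.7]
gripper_width: 0.314
grasp_force: 59.9
```

>>> apply_moves:
  targets:
    - {"translation": [0.2, 0.12, 0], "twist": 0, "hand": 0}
    - {"translation": [0.4, 0.25, 0], "twist": 0, "hand": 0}
    - {"translation": [0.4, 0.25, 0], "twist": 0, "hand": 0}
    - {"translation": [0.4, 0.25, 0], "twist": 0, "hand": 0}
    - {"translation": [0.4, 0.25, 0], "twist": 0, "hand": 0}
    - {"translation": [0.3, 0.2, 0], "twist": 0, "hand": 0}
    - {"translation": [0.14, 0.08, 0.2], "twist": 0, "hand": 0}
    - {"translation": [0, 0, 0], "twist": 0, "hand": 0}

```text
time: 7.85
tool_pos: [0.7137, -0.0829, 0.0582]
tool_rot: [-0.003, 0.608, 0.794, -0.001]
contact_force: [-1.3, -0.1, -2.2]
gripper_width: 0.314
grasp_force: 59.8
```

```bash
python3 - <<'E'
from h import *
s=state();print(s["time"],s["tool_pos"],s["tool_rot"],s["joint_pos"])
im=grab_frame("wrist");cv2.imwrite("pics/w2.png",im[:,:,::-1])
for q in("wedge","deck_corner","jar","clamp_head","level_mid","bubble_mid"):
  r=recognise("wrist",q);print(q,[(np.round(d["point"],4).tolist(),round(d["score"],2)) for d in r[:2]])
E
```

```text
7.85 [ 0.71366991 -0.08293278  0.0582484 ] [-0.00280052  0.60750453  0.79431016 -0.00133437] [-2.19122079e-01  4.39162947e-01  1.49868016e+00 -7.19663462e-05
  1.20995354e+00 -4.84055142e-01]
wedge [([0.696, -0.0271, 0.0437], 0.6)]
deck_corner []
jar [([0.6094, -0.0494, 0.0644], 0.7)]
clamp_head []
level_mid []
bubble_mid []
```

View pics/w2.png

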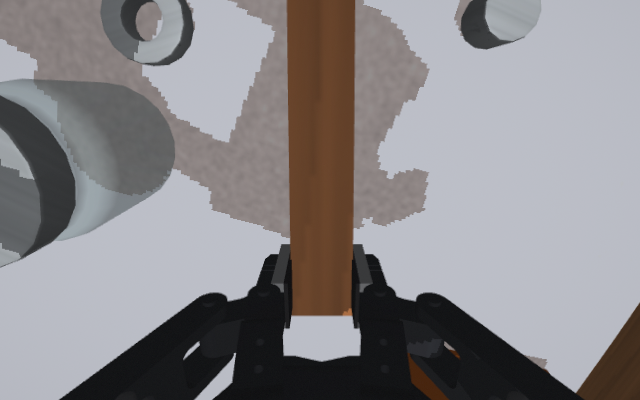

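>>> apply_moves:
  targets:
    - {"translation": [0, 0.03, 0.15], "twist": 0, "hand": 0}
    - {"translation": [0, 0, 0.11], "twist": 0, "hand": 0}
    - {"translation": [0, 0, 0.05], "twist": 0, "hand": 0}
    - {"translation": [0, 0, 0], "twist": 0, "hand": 0}
    - {"translation": [0, 0, 0], "twist": 0, "hand": 0}

```text
time: 8.7
tool_pos: [0.7182, -0.0848, 0.0306]
tool_rot: [-0.0, 0.609, 0.793, -0.0]
contact_force: [-1.1, -0.1, -1.2]
gripper_width: 0.315
grasp_force: 60.1
```

```bash
python3 - <<'E'
from h import *
s=state();print(s["time"],s["tool_pos"],s["tool_rot"],s["contact_force"])
ph=2*np.arctan2(s["tool_rot"][2],s["tool_rot"][1]);e=np.array([.6705,.092])-s["tool_pos"][:2]
print("phi",ph,"slot in tool",e@[np.cos(ph),np.sin(ph)],e@[np.sin(ph),-np.cos(ph)])
a=grab_frame("side");t=grab_frame("top")
def crop(im,x,y,w,h,f):return cv2.resize(im[y:y+h,x:x+w],None,fx=f,fy=f,interpolation=cv2.INTER_CUBIC)[:,:,::-1]
cv2.imwrite("pics/st2.png",np.hstack([crop(a,220,180,130,150,3),crop(t,210,130,130,150,3)]))
E
```

```text
8.7 [ 0.71823889 -0.08483129  0.03057601] [-4.51816710e-04  6.09043019e-01  7.93136993e-01 -3.27788743e-04] [-1.0839906  -0.09419662 -1.19058908]
phi 1.8318855047693363 slot in tool 0.18316135537679212 -0.00047500023576520223
```

View pics/st2.png

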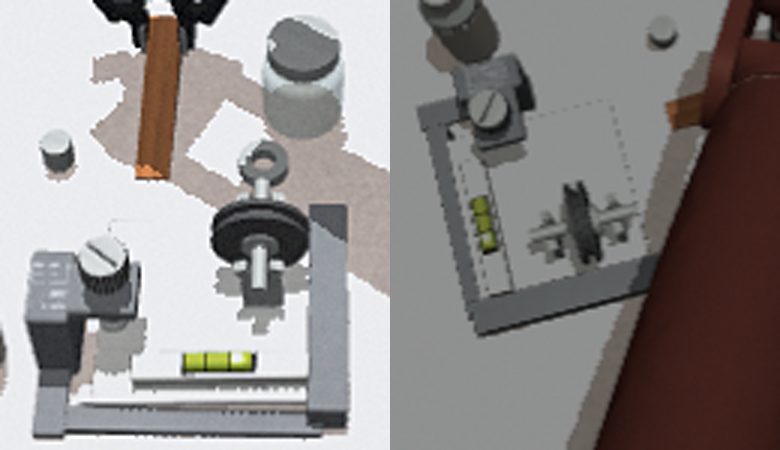

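>>> apply_moves:
  targets:
    - {"translation": [0.15, 0.03, 0], "twist": 0, "hand": 0}
    - {"translation": [0.2, 0, 0], "twist": 0, "hand": 0}
    - {"translation": [0.2, 0, 0], "twist": 0, "hand": 0}
    - {"translation": [0.15, 0, 0], "twist": 0, "hand": 0}
    - {"translation": [0.15, 0, 0], "twist": 0, "hand": 0}
    - {"translation": [0.1, 0, 0], "twist": 0, "hand": 0}
    - {"translation": [0.1, 0, 0], "twist": 0, "hand": 0}
    - {"translation": [0.09, 0, 0], "twist": 0, "hand": 0}

```text
time: 9.6
tool_pos: [0.6916, 0.0264, 0.0308]
tool_rot: [-0.0, 0.609, 0.793, -0.0]
contact_force: [1.3, -4.2, -5.6]
gripper_width: 0.312
grasp_force: 59.5
```

```bash
cat > lev.py <<'E'
from h import *
import sys
s=state();print(s["time"],s["tool_pos"],s["contact_force"],s["ft_torque"])
a=grab_frame("side");cv2.imwrite("pics/lev%s.png"%sys.argv[1],a[:,:,::-1])
c=cv2.resize(a[230:310,220:340],None,fx=6,fy=6,interpolation=cv2.INTER_CUBIC)[:,:,::-1];cv2.imwrite("pics/levc%s.png"%sys.argv[1],c)
# brightness profile along the vial
sub=a[285:315,270:320].astype(int)
yg=(sub[:,:,0]-sub[:,:,2]>40)
ys,xs=np.nonzero(yg);print("vial px",xs.min()+270,xs.max()+270,ys.min()+285,ys.max()+285)
r0,r1=ys.min(),ys.max()+1;band=sub[r0:r1]
print("cols",xs.min()+265)
print("R",band[:,max(0,xs.min()-5):xs.max()+8,0].mean(0).astype(int).tolist());print("B",band[:,max(0,xs.min()-5):xs.max()+8,2].mean(0).astype(int).tolist())
E
python3 lev.py 1
```

```text
9.6 [0.6916164  0.02636414 0.03082954] [ 1.33979468 -4.20481777 -5.64678261] [-0.8973934  -0.198965   -0.00981711]
vial px 282 304 297 302
cols 277
R [234, 234, 237, 237, 30, 154, 150, 151, 151, 150, 151, 153, 76, 154, 153, 155, 177, 182, 185, 145, 93, 156, 155, 153, 153, 156, 154, 55, 90, 246, 236, 234, 234, 234, 234]
B [238, 238, 241, 242, 37, 56, 55, 58, 58, 57, 56, 58, 34, 56, 56, 61, 115, 142, 148, 105, 41, 57, 59, 58, 57, 60, 57, 27, 96, 251, 240, 238, 237, 238, 238]
```

View pics/levc1.png

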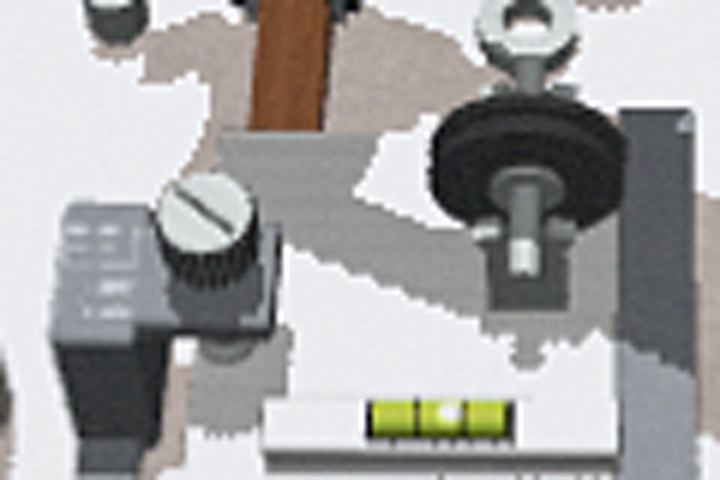

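The side view shows the wedge under the deck. The bubble's middle is about 2 px right of centre between the lines (columns 289 and 297), which is about +4 mm, so it needs about 13 mm more wedge.

>>> apply_moves:
  targets:
    - {"translation": [0.06, 0, 0], "twist": 0, "hand": 0}
    - {"translation": [0.06, 0, 0], "twist": 0, "hand": 0}
    - {"translation": [0, 0, 0], "twist": 0, "hand": 0}
    - {"translation": [0, 0, 0], "twist": 0, "hand": 0}

```text
time: 10.05
tool_pos: [0.6886, 0.0384, 0.031]
tool_rot: [-0.001, 0.609, 0.793, 0.0]
contact_force: [0.1, 1.1, -5.3]
gripper_width: 0.311
grasp_force: 59.4
```

```bash
python3 lev.py 2
```

```text
10.05 [0.68860922 0.0384377  0.03100537] [ 0.06426773  1.09869052 -5.25128599] [-0.1887416  -0.0924572  -0.02734212]
vial px 282 304 296 302
cols 277
R [234, 235, 237, 246, 66, 121, 153, 150, 148, 148, 150, 151, 81, 154, 169, 178, 180, 179, 172, 152, 70, 157, 156, 153, 153, 153, 155, 106, 91, 230, 236, 234, 233, 234, 234]
B [238, 239, 241, 250, 73, 55, 69, 68, 66, 67, 66, 67, 44, 67, 91, 144, 150, 145, 88, 68, 40, 71, 72, 70, 71, 70, 70, 53, 98, 235, 240, 238, 237, 238, 237]
```

The bubble is now centred, from columns 291 to 295 between the lines at 289 and 297. I'll release the wedge, go up, and move towards the clamp.

>>> apply_moves:
  targets:
    - {"translation": [0, 0, 0.005], "twist": 0, "hand": 0.4}
    - {"translation": [0, 0, 0], "twist": 0, "hand": 0.5}
    - {"translation": [0, 0, 0], "twist": 0, "hand": 0.7}
    - {"translation": [0, 0, 0], "twist": 0, "hand": 0.8}
    - {"translation": [0, 0, 0], "twist": 0, "hand": 0.8}
    - {"translation": [0, 0, -0.1], "twist": 0, "hand": 0.8}
    - {"translation": [0, 0, -0.3], "twist": 0, "hand": 0.8}
    - {"translation": [0, 0, -0.4], "twist": 0, "hand": 1}

```text
time: 10.9
tool_pos: [0.6872, 0.0377, 0.1094]
tool_rot: [-0.002, 0.609, 0.793, -0.001]
contact_force: [0.7, 0.0, 0.2]
gripper_width: 0.943
grasp_force: 0.0
```

>>> apply_moves:
  targets:
    - {"translation": [0, 0, -0.45], "twist": 0, "hand": 1}
    - {"translation": [0, 0, -0.45], "twist": 0, "hand": 1}
    - {"translation": [0, 0, -0.45], "twist": 0, "hand": 1}
    - {"translation": [0.4, 0, 0], "twist": 0, "hand": 1}
    - {"translation": [0.2, 0, 0], "twist": 0, "hand": 1}
    - {"translation": [0, 0, 0], "twist": 0, "hand": 1}
    - {"translation": [0, 0, 0], "twist": 0, "hand": 1}

```text
time: 11.6
tool_pos: [0.6726, 0.0959, 0.2439]
tool_rot: [-0.001, 0.609, 0.793, -0.001]
contact_force: [0.1, 0.7, 0.8]
gripper_width: 0.998
grasp_force: 0.0
```

```bash
python3 lev.py 3; python3 - <<'E'
from h import *
s=state();print(s["tool_pos"])
im=grab_frame("wrist");cv2.imwrite("pics/w3.png",im[:,:,::-1])
for q in("clamp_head","level_mid","can"):
  print(q,[(np.round(d["point"],4).tolist(),round(d["score"],2)) for d in recognise("wrist",q)[:2]])
E
```

```text
11.6 [0.67256073 0.09588995 0.24392269] [0.14488917 0.69993135 0.76855684] [ 0.02803418  0.07299251 -0.02035992]
vial px 282 304 296 302
cols 277
R [142, 143, 161, 204, 53, 120, 153, 148, 150, 150, 150, 154, 75, 156, 161, 175, 177, 177, 178, 155, 79, 156, 152, 154, 155, 157, 157, 99, 93, 232, 234, 233, 233, 233, 175]
B [142, 142, 161, 206, 58, 56, 68, 65, 69, 70, 68, 70, 40, 71, 78, 129, 146, 145, 116, 69, 47, 72, 69, 71, 72, 74, 73, 50, 101, 237, 238, 237, 237, 237, 176]
[0.67276707 0.09534368 0.24386537]
clamp_head [([0.6553, 0.191, 0.1266], 0.75), ([0.5929, 0.1543, 0.0268], 0.73)]
level_mid [([0.5909, 0.1571, 0.0297], 0.82)]
can [([0.7446, 0.238, 0.1216], 0.97), ([0.5023, -0.3224, 0.0101], 0.37)]
```

View pics/w3.png

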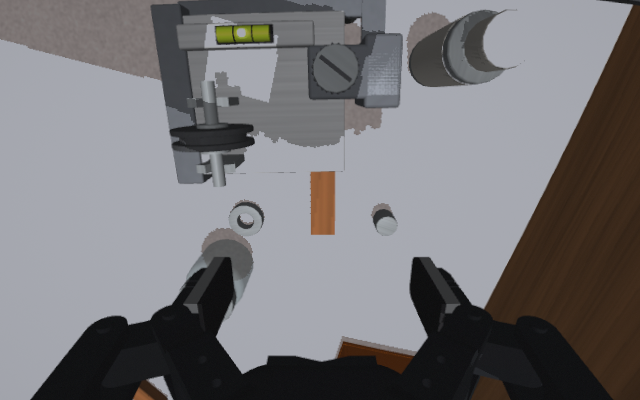

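```bash
python3 - <<'E'
from h import *
k=get_calibration("wrist");rs=[ray("wrist",[(335,68.5)],k),ray("side",[(254.3,264.3)]),ray("top",[(243,165.75)])]
for sel in((0,1),(0,1,2)):
    A=0;b=0
    for i in sel:
        a,d=rs[i];d=d[0]/np.linalg.norm(d[0]);M=np.eye(3)-np.outer(d,d);A=A+M;b=b+M@a
    print(np.linalg.solve(A,b).round(4))
for z in(.115,.12,.125):print(z,atz("wrist",[(335,68.5)],z,k).round(4), "diam", np.linalg.norm(np.diff(atz("wrist",[(311.5,68.5),(358.5,68.5)],z,k),axis=0)))
s=state();print(s["joint_pos"],s["tool_rot"])
E
```

```text
[0.6547 0.1928 0.1209]
[0.6553 0.1921 0.12  ]
0.115 [[0.6559 0.1937 0.115 ]] diam 0.03527138817347671
0.12 [[0.6558 0.1933 0.12  ]] diam 0.03456810522035302
0.125 [[0.6557 0.1929 0.125 ]] diam 0.03386482226722942
[ 3.06420729e-02  1.85707196e-01  1.48274298e+00 -1.91067689e-04
  1.47457856e+00 -2.29363287e-01] [-4.95357570e-04  6.09465343e-01  7.92812381e-01 -5.28434409e-04]
```

>>> apply_moves:
  targets:
    - {"translation": [0.4, 0.04, 0], "twist": 0, "hand": 1}
    - {"translation": [0.4, 0.04, 0], "twist": 0, "hand": 1}
    - {"translation": [0.18, 0, 0], "twist": 0, "hand": 1}
    - {"translation": [0, 0, 0], "twist": -1, "hand": 1}
    - {"translation": [0, 0, 0], "twist": -1, "hand": 1}
    - {"translation": [0, 0, 0], "twist": -1, "hand": 1}
    - {"translation": [0, 0, 0], "twist": -1, "hand": 1}
    - {"translation": [0, 0, 0], "twist": -1, "hand": 1}

```text
time: 12.65
tool_pos: [0.6561, 0.1916, 0.2456]
tool_rot: [-0.0, 0.392, 0.92, -0.0]
contact_force: [0.5, -0.0, -0.2]
gripper_width: 1.0
grasp_force: 0.0
```

>>> apply_moves:
  targets:
    - {"translation": [0, 0, 0], "twist": -1, "hand": 1}
    - {"translation": [0, 0, 0], "twist": -1, "hand": 1}
    - {"translation": [0, 0, 0], "twist": -1, "hand": 1}
    - {"translation": [0, 0, 0], "twist": -1, "hand": 1}
    - {"translation": [0, 0, 0], "twist": -1, "hand": 1}
    - {"translation": [0, 0, 0], "twist": -1, "hand": 1}
    - {"translation": [0, 0, 0], "twist": -1, "hand": 1}
    - {"translation": [0, 0, 0], "twist": -1, "hand": 1}

```text
time: 13.45
tool_pos: [0.6562, 0.1915, 0.2455]
tool_rot: [-0.0, 0.003, 1.0, -0.0]
contact_force: [-0.2, 0.1, 0.7]
gripper_width: 1.0
grasp_force: 0.0
```

>>> apply_moves:
  targets:
    - {"translation": [0, 0, 0], "twist": -1, "hand": 1}
    - {"translation": [0, 0, 0], "twist": -1, "hand": 1}
    - {"translation": [0, 0, 0], "twist": -1, "hand": 1}
    - {"translation": [0, 0, 0], "twist": -1, "hand": 1}
    - {"translation": [0, 0, 0], "twist": -1, "hand": 1}
    - {"translation": [0, 0, 0], "twist": -1, "hand": 1}
    - {"translation": [0, 0, 0], "twist": -1, "hand": 1}
    - {"translation": [0, 0, 0], "twist": -1, "hand": 1}

```text
time: 14.25
tool_pos: [0.6562, 0.1915, 0.2456]
tool_rot: [-0.0, -0.386, 0.922, -0.0]
contact_force: [-0.5, 0.8, 0.1]
gripper_width: 1.004
grasp_force: 0.0
```

>>> apply_moves:
  targets:
    - {"translation": [0, 0, 0], "twist": -1, "hand": 1}
    - {"translation": [0, 0, 0], "twist": -1, "hand": 1}
    - {"translation": [0, 0, 0], "twist": -1, "hand": 1}
    - {"translation": [0, 0, 0], "twist": -1, "hand": 1}
    - {"translation": [0, 0, 0], "twist": -1, "hand": 1}
    - {"translation": [0, 0, 0], "twist": -1, "hand": 1}
    - {"translation": [0, 0, 0], "twist": -1, "hand": 1}
    - {"translation": [0, 0, 0], "twist": -1, "hand": 1}

```text
time: 15.05
tool_pos: [0.6561, 0.1915, 0.2456]
tool_rot: [0.0, 0.715, -0.699, 0.0]
contact_force: [0.3, 0.1, 0.4]
gripper_width: 1.0
grasp_force: 0.0
```

```bash
cat > rel.py <<'E'
from h import *
s=state();ph=2*np.arctan2(s["tool_rot"][2],s["tool_rot"][1]);e=np.array([.6553,.1925])-s["tool_pos"][:2]
print(s["time"],s["tool_pos"].round(4),"q6",s["joint_pos"][5].round(3),"phi",ph,"d",(e@[np.cos(ph),np.sin(ph)]).round(4),(e@[np.sin(ph),-np.cos(ph)]).round(4),s["ft_torque"].round(2),s["joint_efforts"][5])
E
python3 rel.py
```

```text
15.05 [0.6561 0.1915 0.2456] q6 -2.989 phi -1.548060414033917 d -0.001 0.0008 [-0.04 -0.04 -0.  ] 0.8234178274869919
```

>>> apply_moves:
  targets:
    - {"translation": [-0.01, 0.01, 0.3], "twist": 0, "hand": 1}
    - {"translation": [0, 0, 0.4], "twist": 0, "hand": 1}
    - {"translation": [0, 0, 0.35], "twist": 0, "hand": 1}
    - {"translation": [0, 0, 0.15], "twist": 0, "hand": 1}
    - {"translation": [0, 0, 0.08], "twist": 0, "hand": 0.6}
    - {"translation": [0, 0, 0], "twist": 0, "hand": 0}
    - {"translation": [0, 0, 0], "twist": 0, "hand": 0}
    - {"translation": [0, 0, 0], "twist": 0, "hand": 0}

```text
time: 15.85
tool_pos: [0.6564, 0.1936, 0.1207]
tool_rot: [-0.002, 0.714, -0.7, 0.001]
contact_force: [-1.3, -0.7, 3.6]
gripper_width: 0.373
grasp_force: 59.1
```

>>> apply_moves:
  targets:
    - {"translation": [0, 0, 0], "twist": 0, "hand": 0}
    - {"translation": [0, 0, 0], "twist": 0, "hand": 0}
    - {"translation": [0, 0, 0.008], "twist": 1, "hand": 0}
    - {"translation": [0, 0, 0.008], "twist": 1, "hand": 0}
    - {"translation": [0, 0, 0.008], "twist": 1, "hand": 0}

```text
time: 16.35
tool_pos: [0.6565, 0.1937, 0.1201]
tool_rot: [0.002, -0.6, 0.8, -0.001]
contact_force: [-6.3, -1.8, 15.2]
gripper_width: 0.374
grasp_force: 60.1
```

```bash
python3 rel.py
```

```text
16.35 [0.6565 0.1937 0.1201] q6 -2.679 phi 4.427973930436231 d 0.0014 0.0008 [-0.24  1.04  0.06] -0.782390870153904
```

>>> apply_moves:
  targets:
    - {"translation": [0, 0, -0.012], "twist": 1, "hand": 0}
    - {"translation": [0, 0, 0.008], "twist": 1, "hand": 0}
    - {"translation": [0, 0, 0.008], "twist": 1, "hand": 0}
    - {"translation": [0, 0, 0.008], "twist": 1, "hand": 0}
    - {"translation": [0, 0, 0.008], "twist": 1, "hand": 0}
    - {"translation": [0, 0, 0.008], "twist": 1, "hand": 0}
    - {"translation": [0, 0, 0.008], "twist": 1, "hand": 0}
    - {"translation": [0, 0, 0.008], "twist": 1, "hand": 0}

```text
time: 17.15
tool_pos: [0.6566, 0.1938, 0.1191]
tool_rot: [0.002, -0.241, 0.971, -0.0]
contact_force: [-13.7, -3.2, 29.1]
gripper_width: 0.371
grasp_force: 61.4
```

>>> apply_moves:
  targets:
    - {"translation": [0, 0, 0.008], "twist": 1, "hand": 0}
    - {"translation": [0, 0, 0.008], "twist": 1, "hand": 0}
    - {"translation": [0, 0, 0.008], "twist": 1, "hand": 0}
    - {"translation": [0, 0, 0.008], "twist": 1, "hand": 0}
    - {"translation": [0, 0, 0.008], "twist": 1, "hand": 0}
    - {"translation": [0, 0, 0.008], "twist": 1, "hand": 0}
    - {"translation": [0, 0, 0.008], "twist": 1, "hand": 0}
    - {"translation": [0, 0, 0.008], "twist": 1, "hand": 0}

```text
time: 17.95
tool_pos: [0.6568, 0.1939, 0.1178]
tool_rot: [0.002, 0.156, 0.988, 0.0]
contact_force: [-24.8, -4.9, 47.4]
gripper_width: 0.373
grasp_force: 63.7
```

```bash
python3 rel.py
```

```text
17.95 [0.6568 0.1939 0.1178] q6 -1.079 phi 2.8286328396289577 d 0.001 -0.0018 [-1.12  4.31  0.05] -0.8071624115109444
```

I lowered ten times too fast: the sink is 0.08 mm per row, not 0.8. I'll take the force off first.

>>> apply_moves:
  targets:
    - {"translation": [0, 0, -0.05], "twist": 0, "hand": 0}
    - {"translation": [0, 0, -0.05], "twist": 0, "hand": 0}
    - {"translation": [0, 0, -0.02], "twist": 0, "hand": 0}
    - {"translation": [0, 0, 0], "twist": 0, "hand": 0}

```text
time: 18.35
tool_pos: [0.6562, 0.1938, 0.119]
tool_rot: [0.002, 0.154, 0.988, 0.001]
contact_force: [-2.2, 0.7, 10.2]
gripper_width: 0.37
grasp_force: 60.3
```

```bash
python3 rel.py
```

```text
18.35 [0.6562 0.1938 0.119 ] q6 -1.083 phi 2.8318477571650034 d 0.0004 -0.0015 [ 0.02  0.34 -0.01] -0.04194469889625907
```

>>> apply_moves:
  targets:
    - {"translation": [0, 0, 0], "twist": 1, "hand": 0}
    - {"translation": [0, 0, 0], "twist": 1, "hand": 0}
    - {"translation": [0, 0, 0], "twist": 1, "hand": 0}
    - {"translation": [0, 0, 0], "twist": 1, "hand": 0}
    - {"translation": [0, 0, 0], "twist": 1, "hand": 0}
    - {"translation": [0, 0, 0], "twist": 1, "hand": 0}
    - {"translation": [0, 0, 0], "twist": 1, "hand": 0}
    - {"translation": [0, 0, 0], "twist": 1, "hand": 0}

```text
time: 19.15
tool_pos: [0.6562, 0.194, 0.1184]
tool_rot: [0.001, 0.528, 0.849, 0.001]
contact_force: [-0.3, 1.0, 9.1]
gripper_width: 0.37
grasp_force: 60.4
```

>>> apply_moves:
  targets:
    - {"translation": [0, 0, 0], "twist": 1, "hand": 0}
    - {"translation": [0, 0, 0], "twist": 1, "hand": 0}
    - {"translation": [0, 0, 0], "twist": 1, "hand": 0}
    - {"translation": [0, 0, 0], "twist": 1, "hand": 0}
    - {"translation": [0, 0, 0], "twist": 1, "hand": 0}
    - {"translation": [0, 0, 0], "twist": 1, "hand": 0}
    - {"translation": [0, 0, 0], "twist": 1, "hand": 0}
    - {"translation": [0, 0, 0], "twist": 1, "hand": 0}

```text
time: 19.95
tool_pos: [0.6563, 0.194, 0.1179]
tool_rot: [0.0, 0.817, 0.576, 0.002]
contact_force: [0.7, 1.0, 6.3]
gripper_width: 0.368
grasp_force: 60.2
```

```bash
python3 rel.py
```

```text
19.95 [0.6563 0.194  0.1179] q6 0.521 phi 1.2278937522188453 d -0.0018 -0.0005 [ 0.29 -0.14  0.07] -0.7745108753442764
```

>>> apply_moves:
  targets:
    - {"translation": [0, 0, 0.001], "twist": 1, "hand": 0}
    - {"translation": [0, 0, 0.001], "twist": 1, "hand": 0}
    - {"translation": [0, 0, 0.001], "twist": 1, "hand": 0}
    - {"translation": [0, 0, 0.001], "twist": 1, "hand": 0}
    - {"translation": [0, 0, 0.001], "twist": 1, "hand": 0}
    - {"translation": [0, 0, 0.001], "twist": 1, "hand": 0}
    - {"translation": [0, 0, 0], "twist": 1, "hand": 0}
    - {"translation": [0, 0, 0], "twist": 1, "hand": 0}

```text
time: 20.75
tool_pos: [0.6565, 0.1939, 0.1172]
tool_rot: [-0.0, 0.977, 0.212, 0.002]
contact_force: [2.8, 0.3, 4.2]
gripper_width: 0.369
grasp_force: 60.1
```

>>> apply_moves:
  targets:
    - {"translation": [0, 0, 0.001], "twist": 1, "hand": 0}
    - {"translation": [0, 0, 0.001], "twist": 1, "hand": 0}
    - {"translation": [0, 0, 0.001], "twist": 1, "hand": 0}
    - {"translation": [0, 0, 0.001], "twist": 1, "hand": 0}
    - {"translation": [0, 0, 0.001], "twist": 1, "hand": 0}
    - {"translation": [0, 0, 0.001], "twist": 1, "hand": 0}
    - {"translation": [0, 0, 0], "twist": 1, "hand": 0}
    - {"translation": [0, 0, 0], "twist": 1, "hand": 0}

```text
time: 21.55
tool_pos: [0.6566, 0.1937, 0.1166]
tool_rot: [-0.001, 0.983, -0.185, 0.002]
contact_force: [2.0, 0.9, 4.5]
gripper_width: 0.373
grasp_force: 60.0
```

>>> apply_moves:
  targets:
    - {"translation": [0, 0, 0.001], "twist": 1, "hand": 0}
    - {"translation": [0, 0, 0.001], "twist": 1, "hand": 0}
    - {"translation": [0, 0, 0.001], "twist": 1, "hand": 0}
    - {"translation": [0, 0, 0.001], "twist": 1, "hand": 0}
    - {"translation": [0, 0, 0.001], "twist": 1, "hand": 0}
    - {"translation": [0, 0, 0.001], "twist": 1, "hand": 0}
    - {"translation": [0, 0, 0], "twist": 1, "hand": 0}
    - {"translation": [0, 0, 0], "twist": 1, "hand": 0}

```text
time: 22.35
tool_pos: [0.6565, 0.1936, 0.116]
tool_rot: [-0.001, 0.833, -0.553, 0.001]
contact_force: [1.9, -0.4, 4.5]
gripper_width: 0.371
grasp_force: 60.0
```

```bash
python3 rel.py; python3 lev.py 4
```

```text
22.35 [0.6565 0.1936 0.116 ] q6 2.921 phi -1.1721607491457278 d 0.0006 0.0015 [ 0.03 -0.29  0.05] -0.7749414257705212
22.35 [0.65647049 0.19360196 0.1159849 ] [ 1.85772109 -0.42375406  4.49441218] [ 0.03470801 -0.28524711  0.05161463]
vial px 282 304 296 302
cols 277
R [149, 148, 173, 178, 33, 120, 154, 149, 148, 148, 148, 152, 70, 154, 160, 151, 151, 152, 156, 156, 74, 156, 153, 157, 163, 163, 162, 102, 61, 156, 158, 158, 158, 157, 158]
B [148, 147, 174, 179, 40, 53, 65, 61, 63, 62, 63, 63, 33, 63, 70, 96, 110, 110, 86, 66, 42, 65, 65, 70, 77, 77, 76, 51, 67, 158, 159, 158, 157, 157, 157]
```

>>> apply_moves:
  targets:
    - {"translation": [0, 0, 0], "twist": 0, "hand": 0.6}
    - {"translation": [0, 0, 0], "twist": 0, "hand": 1}
    - {"translation": [0, 0, -0.02], "twist": 0, "hand": 1}
    - {"translation": [0, 0, -0.15], "twist": 0, "hand": 1}
    - {"translation": [0, 0, 0], "twist": -1, "hand": 1}
    - {"translation": [0, 0, 0], "twist": -1, "hand": 1}
    - {"translation": [0, 0, 0], "twist": -1, "hand": 1}
    - {"translation": [0, 0, 0], "twist": -1, "hand": 1}

```text
time: 23.2
tool_pos: [0.6553, 0.1934, 0.1331]
tool_rot: [-0.0, 0.928, -0.373, 0.0]
contact_force: [-0.5, -0.6, -0.7]
gripper_width: 1.003
grasp_force: 0.0
```

>>> apply_moves:
  targets:
    - {"translation": [0, 0, 0], "twist": -1, "hand": 1}
    - {"translation": [0, 0, 0], "twist": -1, "hand": 1}
    - {"translation": [0, 0, 0], "twist": -1, "hand": 1}
    - {"translation": [0, 0, 0], "twist": -1, "hand": 1}
    - {"translation": [0, 0, 0], "twist": -1, "hand": 1}
    - {"translation": [0, 0, 0], "twist": -1, "hand": 1}
    - {"translation": [0, 0, 0], "twist": -1, "hand": 1}
    - {"translation": [0, 0, 0], "twist": -1, "hand": 1}

```text
time: 24.0
tool_pos: [0.6553, 0.1934, 0.1331]
tool_rot: [-0.0, 1.0, 0.018, 0.001]
contact_force: [0.7, -0.8, 0.2]
gripper_width: 0.999
grasp_force: 0.0
```

>>> apply_moves:
  targets:
    - {"translation": [0, 0, 0], "twist": -1, "hand": 1}
    - {"translation": [0, 0, 0], "twist": -1, "hand": 1}
    - {"translation": [0, 0, 0], "twist": -1, "hand": 1}
    - {"translation": [0, 0, 0], "twist": -1, "hand": 1}
    - {"translation": [0, 0, 0], "twist": -1, "hand": 1}
    - {"translation": [0, 0, 0], "twist": -1, "hand": 1}
    - {"translation": [0, 0, 0], "twist": -1, "hand": 1}
    - {"translation": [0, 0, 0], "twist": -1, "hand": 1}

```text
time: 24.8
tool_pos: [0.6552, 0.1934, 0.133]
tool_rot: [0.0, 0.914, 0.406, 0.001]
contact_force: [0.5, -0.6, 0.1]
gripper_width: 0.997
grasp_force: 0.0
```

>>> apply_moves:
  targets:
    - {"translation": [0, 0, 0], "twist": -1, "hand": 1}
    - {"translation": [0, 0, 0], "twist": -1, "hand": 1}
    - {"translation": [0, 0, 0], "twist": -1, "hand": 1}
    - {"translation": [0, 0, 0], "twist": -1, "hand": 1}
    - {"translation": [0, 0, 0], "twist": -1, "hand": 1}
    - {"translation": [0, 0, 0], "twist": -1, "hand": 1}
    - {"translation": [0, 0, 0], "twist": -1, "hand": 1}
    - {"translation": [0, 0, 0], "twist": -1, "hand": 1}

```text
time: 25.6
tool_pos: [0.6552, 0.1934, 0.133]
tool_rot: [0.0, 0.684, 0.73, 0.0]
contact_force: [0.9, -0.5, -0.3]
gripper_width: 1.002
grasp_force: 0.0
```

>>> apply_moves:
  targets:
    - {"translation": [0, 0, 0], "twist": -1, "hand": 1}
    - {"translation": [0, 0, 0], "twist": -1, "hand": 1}
    - {"translation": [0, 0, 0], "twist": -1, "hand": 1}
    - {"translation": [0, 0, 0], "twist": -1, "hand": 1}
    - {"translation": [0, 0, 0], "twist": -1, "hand": 1}
    - {"translation": [0, 0, 0], "twist": -1, "hand": 1}
    - {"translation": [0, 0, 0], "twist": -1, "hand": 1}
    - {"translation": [0, 0, 0], "twist": -1, "hand": 1}

```text
time: 26.4
tool_pos: [0.6553, 0.1934, 0.1331]
tool_rot: [0.0, 0.345, 0.938, 0.0]
contact_force: [0.3, -0.1, 0.5]
gripper_width: 0.998
grasp_force: 0.0
```

>>> apply_moves:
  targets:
    - {"translation": [0, 0, 0], "twist": -1, "hand": 1}
    - {"translation": [0, 0, 0], "twist": -1, "hand": 1}
    - {"translation": [0, 0, 0], "twist": -1, "hand": 1}
    - {"translation": [0, 0, 0], "twist": -1, "hand": 1}
    - {"translation": [0, 0, 0], "twist": 0, "hand": 1}

```text
time: 26.9
tool_pos: [0.6553, 0.1934, 0.133]
tool_rot: [0.001, 0.154, 0.988, 0.0]
contact_force: [0.0, 0.6, 0.1]
gripper_width: 1.001
grasp_force: 0.0
```

```bash
python3 rel.py
```

```text
26.9 [0.6553 0.1934 0.133 ] q6 -1.083 phi 2.8317542040065518 d -0.0003 -0.0009 [ 0.05 -0.01 -0.05] -0.44821145944297314
```

>>> apply_moves:
  targets:
    - {"translation": [0, 0, 0.09], "twist": 0, "hand": 1}
    - {"translation": [0, 0, 0.09], "twist": 0, "hand": 0.6}
    - {"translation": [0, 0, 0], "twist": 0, "hand": 0}
    - {"translation": [0, 0, 0], "twist": 0, "hand": 0}
    - {"translation": [0, 0, 0], "twist": 0, "hand": 0}
    - {"translation": [0, 0, 0], "twist": 0, "hand": 0}
    - {"translation": [0, 0, 0], "twist": 0, "hand": 0}
    - {"translation": [0, 0, -0.01], "twist": 0, "hand": 0}

```text
time: 27.7
tool_pos: [0.655, 0.194, 0.1143]
tool_rot: [0.0, 0.154, 0.988, 0.001]
contact_force: [4.3, 4.0, -6.5]
gripper_width: 0.37
grasp_force: 59.9
```

>>> apply_moves:
  targets:
    - {"translation": [0, 0, 0], "twist": 1, "hand": 0}
    - {"translation": [0, 0, 0], "twist": 1, "hand": 0}
    - {"translation": [0, 0, 0], "twist": 1, "hand": 0}
    - {"translation": [0, 0, 0], "twist": 1, "hand": 0}
    - {"translation": [0, 0, 0], "twist": 1, "hand": 0}
    - {"translation": [0, 0, 0], "twist": 1, "hand": 0}
    - {"translation": [0, 0, 0], "twist": 1, "hand": 0}
    - {"translation": [0, 0, 0], "twist": 1, "hand": 0}

```text
time: 28.5
tool_pos: [0.6555, 0.1948, 0.1137]
tool_rot: [0.0, 0.529, 0.849, 0.002]
contact_force: [7.1, 8.0, -8.4]
gripper_width: 0.369
grasp_force: 60.1
```

```bash
python3 rel.py
```

```text
28.5 [0.6555 0.1948 0.1137] q6 -0.279 phi 2.027869292339026 d -0.002 -0.0012 [ 1.24 -1.    0.05] -0.7498164474964142
```

>>> apply_moves:
  targets:
    - {"translation": [0, 0, 0.01], "twist": 1, "hand": 0}
    - {"translation": [0, 0, 0.001], "twist": 1, "hand": 0}
    - {"translation": [0, 0, 0.001], "twist": 1, "hand": 0}
    - {"translation": [0, 0, 0.001], "twist": 1, "hand": 0}
    - {"translation": [0, 0, 0.001], "twist": 1, "hand": 0}
    - {"translation": [0, 0, 0.001], "twist": 1, "hand": 0}
    - {"translation": [0, 0, 0], "twist": 1, "hand": 0}
    - {"translation": [0, 0, 0], "twist": 1, "hand": 0}

```text
time: 29.3
tool_pos: [0.6565, 0.1949, 0.113]
tool_rot: [0.0, 0.817, 0.576, 0.003]
contact_force: [9.6, 7.3, -8.4]
gripper_width: 0.371
grasp_force: 60.1
```

```bash
python3 rel.py
```

```text
29.3 [0.6565 0.1949 0.113 ] q6 0.521 phi 1.2277971452438787 d -0.0027 -0.0003 [ 1.3  -1.26  0.1 ] -0.7555250823497772
```

>>> apply_moves:
  targets:
    - {"translation": [0, 0, 0.005], "twist": 1, "hand": 0}
    - {"translation": [0, 0, 0.001], "twist": 1, "hand": 0}
    - {"translation": [0, 0, 0.001], "twist": 1, "hand": 0}
    - {"translation": [0, 0, 0.001], "twist": 1, "hand": 0}
    - {"translation": [0, 0, 0.001], "twist": 1, "hand": 0}
    - {"translation": [0, 0, 0], "twist": 1, "hand": 0}

```text
time: 29.9
tool_pos: [0.6572, 0.1945, 0.1125]
tool_rot: [-0.0, 0.951, 0.309, 0.004]
contact_force: [9.4, 7.4, -7.3]
gripper_width: 0.373
grasp_force: 60.2
```

```bash
python3 rel.py
```

```text
29.9 [0.6572 0.1945 0.1125] q6 1.121 phi 0.627581876162892 d -0.0027 0.0005 [ 1.17 -1.5   0.03] -0.7630440965294838
```

>>> apply_moves:
  targets:
    - {"translation": [0, 0, 0.001], "twist": 1, "hand": 0}
    - {"translation": [0, 0, 0.001], "twist": 1, "hand": 0}
    - {"translation": [0, 0, 0.001], "twist": 1, "hand": 0}
    - {"translation": [0, 0, 0.001], "twist": 1, "hand": 0}
    - {"translation": [0, 0, 0.001], "twist": 1, "hand": 0}
    - {"translation": [0, 0, 0], "twist": 1, "hand": 0}

```text
time: 30.5
tool_pos: [0.6575, 0.1939, 0.1121]
tool_rot: [-0.001, 1.0, 0.014, 0.004]
contact_force: [11.1, 4.4, -8.3]
gripper_width: 0.373
grasp_force: 60.2
```

```bash
python3 rel.py
```

```text
30.5 [0.6575 0.1939 0.1121] q6 1.721 phi 0.02744821989934941 d -0.0022 0.0013 [ 0.84 -1.67  0.05] -0.7697473838925362
```

>>> apply_moves:
  targets:
    - {"translation": [0, 0, 0.001], "twist": 1, "hand": 0}
    - {"translation": [0, 0, 0.001], "twist": 1, "hand": 0}
    - {"translation": [0, 0, 0.001], "twist": 1, "hand": 0}
    - {"translation": [0, 0, 0.001], "twist": 1, "hand": 0}
    - {"translation": [0, 0, 0.001], "twist": 1, "hand": 0}
    - {"translation": [0, 0, 0], "twist": 1, "hand": 0}

```text
time: 31.1
tool_pos: [0.6524, 0.1963, 0.1118]
tool_rot: [-0.001, 0.96, -0.28, -0.004]
contact_force: [-8.5, 10.8, 3.5]
gripper_width: 0.367
grasp_force: 61.0
```

```bash
python3 rel.py
```

```text
31.1 [0.6524 0.1963 0.1118] q6 2.319 phi -0.5683376771853308 d 0.0045 0.0017 [1.84 1.47 0.71] -0.22554548922926188
```

>>> apply_moves:
  targets:
    - {"translation": [0, 0, 0], "twist": 1, "hand": 0}
    - {"translation": [0, 0, 0], "twist": 1, "hand": 0}

```text
time: 31.3
tool_pos: [0.6538, 0.1961, 0.1118]
tool_rot: [-0.002, 0.927, -0.375, -0.002]
contact_force: [-5.3, 12.9, 1.4]
gripper_width: 0.376
grasp_force: 60.9
```

```bash
python3 rel.py
```

```text
31.3 [0.6538 0.1961 0.1118] q6 2.519 phi -0.7683070565464541 d 0.0035 0.0016 [2.27 1.07 1.2 ] 0.4608938377350569
```

>>> apply_moves:
  targets:
    - {"translation": [0, 0, 0], "twist": 0, "hand": 0.6}
    - {"translation": [0, 0, 0], "twist": 0, "hand": 1}
    - {"translation": [0, 0, 0], "twist": 0, "hand": 1}
    - {"translation": [0, 0, -0.1], "twist": 0, "hand": 1}
    - {"translation": [0, 0, -0.4], "twist": 0, "hand": 1}
    - {"translation": [0, 0, -0.45], "twist": 0, "hand": 1}
    - {"translation": [0, 0, -0.45], "twist": 0, "hand": 1}
    - {"translation": [0, 0, 0], "twist": 0, "hand": 1}

```text
time: 32.1
tool_pos: [0.6588, 0.1937, 0.2628]
tool_rot: [-0.004, 0.927, -0.375, 0.007]
contact_force: [1.0, -0.3, 1.9]
gripper_width: 0.993
grasp_force: 0.0
```

```bash
python3 rel.py; python3 lev.py 5
```

```text
32.1 [0.6588 0.1937 0.2628] q6 2.517 phi -0.7683565284253079 d -0.0017 0.0033 [-0.01 -0.03 -0.03] 0.0016147781207109801
32.1 [0.65881917 0.19365815 0.26275736] [ 0.96270444 -0.29074881  1.89138764] [-0.00553766 -0.0303056  -0.02952368]
vial px 282 304 296 302
cols 277
R [149, 149, 151, 156, 32, 121, 154, 150, 150, 149, 149, 156, 77, 162, 168, 177, 175, 169, 178, 163, 81, 163, 160, 161, 162, 164, 164, 102, 97, 234, 238, 238, 238, 237, 237]
B [149, 149, 150, 156, 38, 54, 64, 62, 63, 62, 64, 69, 42, 73, 81, 129, 140, 128, 112, 74, 46, 74, 75, 75, 77, 77, 77, 52, 104, 239, 241, 241, 241, 241, 240]
```

View pics/lev5.png

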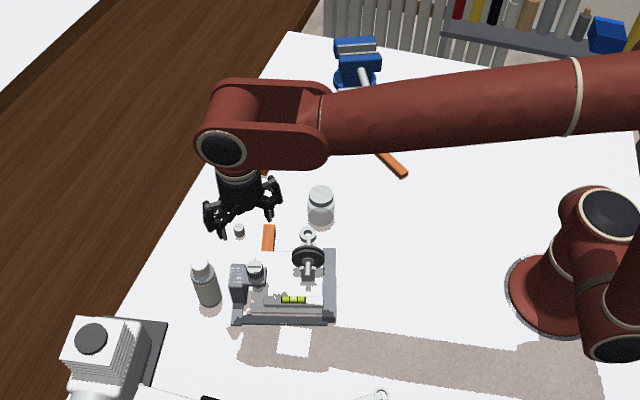

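The picture shows the wedge in place at (268,237) and the can (206,287) and jar (320,205) still standing. The bubble covers columns 291–295, centred between the lines at 289 and 297. The screw is at its hard stop and the arm is clear.

```bash
python3 -c "
from plant import *
print(job_done())"
```

```text
the job is handed in; nothing more can be done
None
```

The job is handed in at about 32 s: the wedge is under the low corner with the bubble centred between its lines, the clamp screw was turned clockwise about 9.2 rad until the wrist torque rose sharply at the hard stop, and the can and jar still stand where they were. During the first grip I lowered too fast for a moment, which pushed the fingers down on the screw head with about 47 N.

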